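Sort sealed dish canisters by heft

TASK

The three plain steel dish canisters are sealed and look alike, so lift each one to feel how heavy it is. Stand the full ones in the green tray, the half-full ones in the yellow tray and the empty ones in the red tray, upright and flat on the tray floor. There is glass inside: set them down gently and never tip them; leave the blue-banded canister, the amber bottle and the tip box where they are.

Things in the scene. Friction and masses are not known exactly. Their poses are not given: they have to be found in the camera images.
- can_a: Closed plain stainless-steel canister, smooth upright cylinder 62 mm diameter, 150 mm tall; the lid (upper 50 mm, same diameter) stays on when lifted by it. Origin: centre of its underside, z up. Stands on the bench. Its contents cannot be seen. Total mass: empty 0.24 kg, half-full 0.45 to 0.49 kg, full 0.66 to 0.74 kg; there need not be one of each: two of the three may be alike.
- can_b: Closed plain stainless-steel canister, smooth upright cylinder 62 mm diameter, 150 mm tall; the lid (upper 50 mm, same diameter) stays on when lifted by it. Origin: centre of its underside, z up. Stands on the bench. Its contents cannot be seen. Total mass: empty 0.24 kg, half-full 0.45 to 0.49 kg, full 0.66 to 0.74 kg; there need not be one of each: two of the three may be alike.
- can_c: Closed plain stainless-steel canister, smooth upright cylinder 62 mm diameter, 150 mm tall; the lid (upper 50 mm, same diameter) stays on when lifted by it. Origin: centre of its underside, z up. Stands on the bench. Its contents cannot be seen. Total mass: empty 0.24 kg, half-full 0.45 to 0.49 kg, full 0.66 to 0.74 kg; there need not be one of each: two of the three may be alike.
- can_blue: Canister of the same make and size (62 mm diameter, 150 mm tall, closed) with a blue band round it, in use by a colleague: a bystander among the plain ones, loose. Origin: centre of its underside.
- tray_green: Green plastic sorting tray for full canisters, fixed to the bench, open at the top: 130 mm (its x) by 185 mm (its y) outside, 30 mm high, walls and floor 4 mm thick. Origin: centre of its underside, so the floor that canisters stand on is 4 mm above it. Takes two canisters side by side along its y.
- tray_yellow: Yellow plastic sorting tray for half-full canisters, fixed to the bench, open at the top: 130 mm (its x) by 185 mm (its y) outside, 30 mm high, walls and floor 4 mm thick. Origin: centre of its underside, so the floor that canisters stand on is 4 mm above it. Takes two canisters side by side along its y.
- tray_red: Red plastic sorting tray for empty canisters, fixed to the bench, open at the top: 130 mm (its x) by 185 mm (its y) outside, 30 mm high, walls and floor 4 mm thick. Origin: centre of its underside, so the floor that canisters stand on is 4 mm above it. Takes two canisters side by side along its y.
- media_bottle: Amber glass bottle with a blue cap, 70 mm diameter, 135 mm tall, loose, at one end of the canister row: a bystander. Origin: centre of its underside.
- tip_box: Closed tip box, blue below and grey above, 84 x 122 x 80 mm, loose, at one end of the canister row: a bystander. Origin: centre of its underside.
There are look-alikes about, which are no part of the job. What is meant by the tray_yellow is not pink or purple, and is the larger of those in its own colour.

How it is judged (in metres and radians):
At the end, for the whole second after the job is handed in: Each plain canister stands released, still and upright (within 3 degrees) on the floor of the tray its weight calls for: full in green, half-full in yellow, empty in red (told by its weight on the tray). Blue-banded canister, bottle and tip box are within 20 mm of where they were (((x of can_a in the frame of tray_green between -0.035 and 0.035 m and y of can_a in the frame of tray_green between -0.063 and 0.063 m and z of can_a in the frame of tray_green between 0.001 and 0.008 m and contact force between can_a and tray_green above 5.9 N) or (x of can_a in the frame of tray_yellow between -0.035 and 0.035 m and y of can_a in the frame of tray_yellow between -0.063 and 0.063 m and z of can_a in the frame of tray_yellow between 0.001 and 0.008 m and contact force between can_a and tray_yellow between 3.6 and 5.9 N) or (x of can_a in the frame of tray_red between -0.035 and 0.035 m and y of can_a in the frame of tray_red between -0.063 and 0.063 m and z of can_a in the frame of tray_red between 0.001 and 0.008 m and contact force between can_a and tray_red between 1 and 3.6 N)) and angle between each of can_a, can_b, can_c, can_blue's own z axis and vertical below 0.06 rad and linear speed of each of can_a, can_b, can_c below 0.02 m/s and ((x of can_b in the frame of tray_green between -0.035 and 0.035 m and y of can_b in the frame of tray_green between -0.063 and 0.063 m and z of can_b in the frame of tray_green between 0.001 and 0.008 m and contact force between can_b and tray_green above 5.9 N) or (x of can_b in the frame of tray_yellow between -0.035 and 0.035 m and y of can_b in the frame of tray_yellow between -0.063 and 0.063 m and z of can_b in the frame of tray_yellow between 0.001 and 0.008 m and contact force between can_b and tray_yellow between 3.6 and 5.9 N) or (x of can_b in the frame of tray_red between -0.035 and 0.035 m and y of can_b in the frame of tray_red between -0.063 and 0.063 m and z of can_b in the frame of tray_red between 0.001 and 0.008 m and contact force between can_b and tray_red between 1 and 3.6 N)) and ((x of can_c in the frame of tray_green between -0.035 and 0.035 m and y of can_c in the frame of tray_green between -0.063 and 0.063 m and z of can_c in the frame of tray_green between 0.001 and 0.008 m and contact force between can_c and tray_green above 5.9 N) or (x of can_c in the frame of tray_yellow between -0.035 and 0.035 m and y of can_c in the frame of tray_yellow between -0.063 and 0.063 m and z of can_c in the frame of tray_yellow between 0.001 and 0.008 m and contact force between can_c and tray_yellow between 3.6 and 5.9 N) or (x of can_c in the frame of tray_red between -0.035 and 0.035 m and y of can_c in the frame of tray_red between -0.063 and 0.063 m and z of can_c in the frame of tray_red between 0.001 and 0.008 m and contact force between can_c and tray_red between 1 and 3.6 N)) and distance of each of can_blue, media_bottle, tip_box from where it was at the start of the episode below 0.02 m); the robot touches nothing.
It fails at once if a canister with glass inside is tipped more than 25 degrees (angle between any of can_a, can_b, can_c, can_blue's own z axis and vertical above 0.44 rad).
It fails at once if a canister is dropped or slammed down (moves faster than 0.3 m/s when its underside is within 18 mm of the bench top) ((height (world z) of can_a below 0.018 m and linear speed of can_a above 0.3 m/s) or (height (world z) of can_b below 0.018 m and linear speed of can_b above 0.3 m/s) or (height (world z) of can_c below 0.018 m and linear speed of can_c above 0.3 m/s)).
It fails at once if a bystander (blue-banded canister, amber bottle, tip box) is shifted by more than 20 mm (distance of any of can_blue, media_bottle, tip_box from where it was at the start of the episode above 0.02 m).
It also fails if it takes over 70 s, if anything falls off the work surface, if the arm or the gripper's body presses on something with over 40 N, if the wrist force passes 120 N, or if a joint passes its speed limit or range.

ROBOT

A 7-joint arm with a two-finger parallel gripper is mounted at the origin on the work surface. World frame = base frame: x ahead of the robot, y to its left, z up, the work surface at z = 0. Lengths are in mm, angles in rad, forces in N, time in s.
With the tool pointing down it reaches from about 425 to 875 mm from the base axis. Payload 8.4 kg.
Tool frame: the origin (TCP) lies at the very end of the fingers, on their centre line; the grasp point (between the pads) lies 19 mm behind it; z points along the fingers, x is the direction in which the jaws open and shut, and the axes are right-handed (so a half turn about z gives the same grasp; the last joint's range is limited). The gripper opens to 85 mm and grips with 20 to 120 N. Pads are 22 mm wide; open, the fingers measure 114 mm over their backs; the gripper's body (76 mm by 85 mm) begins 54 mm behind the grasp point. The pads swing forward as they close: fully open they stand 13 mm farther back than shut.
Start: joints at [1.206, 0.333, 0.04, 1.465, -0.013, 1.343, -0.059], TCP at [170.721, -627.151, 231.308] pointing down, gripper open.
Joint ranges: [-2.58, 2.58], [-0.38, 2.09], [-1.3, 1.39], [0.25, 2.4], [-1.5, 4.64], [0.08, 2.09], [-2.65, 2.65]. Speed limits (rad/s): [2.22, 2.22, 2.79, 2.79, 3.14, 3.14, 3.14].

INTERFACE

Orientations are given as a rotation vector (axis times angle).
In Python, from station import ctrl gives the robot as it stands. The module is installed in compiled form; this text tells all that it offers.
- The arm moves only by the tool carry_out, never from a script. Its argument "deltas" is a list of rows, each a list of 3 entries, a list of its own where there are three numbers: the opening, from -1 (shut) to 1 (fully open), then the shift along the world's x, y, z in m, then the turn, a rotation vector about the world's x, y, z in rad. In form: [[fingers, [x, y, z], [rx, ry, rz]], ...]. A call has 1 to 20 rows; each row shifts and turns the commanded pose from where the row before left it; what a row does not reach is not made up. A row lasts 1/8 s, in which the tool goes at most 62.5 mm and 10.7 degrees, less where a joint would pass 70% of its speed; a pose out of reach is approached as far as the arm can. A call is refused whole if a number of a shift passes 0.0625 or a number of a turn 0.188, either way. A call with a gripper value outside its range is refused whole. The fingers move at their own pace and stop on an object; "grip_force" is the grip in N (left out, the last holds). Time passes only in rows, so rows that do not move let the fingers close. It gives the time, the measured TCP pose, the force and the opening at its end, in the units of the state.
- ctrl.get_obs(): the state, without advancing time (a new reading comes with each control period).
- ctrl.snapshot(name): name is "scene" or "top" or "wrist"; returns a dict with "image" (480x640x3 uint8, red, green, blue), "depth" (480x640 float32, mm along the optical axis (not along the pixel's ray), 0 where there is no reading), "fx", "fy", "cx", "cy" (pixels), "distortion" ([k1, k2, p1, p2, k3] as OpenCV has them; the pictures are not rectified), "rvec" (rotation vector, rad) and "tvec" (3), from world to camera coordinates, as OpenCV has them. Camera axes: x right, y down, z forward; pixel columns grow to the right and rows downward; lengths in mm; the calibration is good to about 2 mm. A picture is of the moment at which its call begins.
- ctrl.hand_in(): hands the job in, once; it reports no verdict.
The state is a dict: "time_s": time; "joints": joint angles; "dq": joint speeds; "joint_torque": joint torques, N m; "ee_pos": TCP position; "eef_rot": TCP orientation; "ft_force": force on the tool from outside, world axes, zero at the start; "wrist_torque": the same for the moment, N m; "width": finger opening in mm.
Only numpy, scipy, OpenCV 4.12 (cv2) and the standard library are available. Lean on these libraries where they do the work, as an engineer would, in place of code of your own. Each camera call takes 0.05 s, during which the arm holds its last target.

## Working session

There is one attempt and no reset: what is moved stays moved. The work goes in short steps, Python scripts to look and compute and a tool call to move; the robot and the scene stay as the last step left them, time stands still between calls to the robot, and variables do not carry over. Pictures are saved under pics/ and viewed, and the job is handed in when it is done.

Besides the shell and the picture viewer there is one more tool, called after "Emit:" by a JSON object that holds its "api" and its "payload", one argument or row to a line. carry_out: Moves the arm, as the interface text tells. Its arguments: {"type":"object","properties":{"deltas":{"type":"array","items":{"type":"array"}},"grip_force":{"type":"number"}},"required":["deltas"]}

```bash
mkdir -p pics
cat > h.py <<'E'
import numpy as np,cv2
from station import ctrl
def snap(n,f=None):
    s=ctrl.snapshot(n)
    if f: cv2.imwrite('pics/'+f,cv2.cvtColor(s['image'],cv2.COLOR_RGB2BGR))
    return s
def K(s): return np.array([[s['fx'],0,s['cx']],[0,s['fy'],s['cy']],[0,0,1.]])
def ray(s,uv):
    uv=np.array(uv,float).reshape(-1,1,2)
    p=cv2.undistortPoints(uv,K(s),np.array(s['distortion'],float)).reshape(-1,2)
    R=cv2.Rodrigues(np.array(s['rvec'],float))[0];t=np.array(s['tvec'],float).reshape(3)
    return -R.T@t,np.c_[p,np.ones(len(p))]@R
def plane(s,uv,z):
    o,d=ray(s,uv); return o+d*((z-o[2])/d[:,2])[:,None]
def cloud(s):
    # world xyz of every pixel
    d=s['depth'];v,u=np.mgrid[:480,:640]
    o,r=ray(s,np.c_[u.ravel(),v.ravel()])
    return (o+r*d.ravel()[:,None]).reshape(480,640,3)
E
python3 - <<'E'
from h import *
o=ctrl.get_obs()
for k in o: print(k,np.round(o[k],3))
for n in('scene','top','wrist'): s=snap(n,n+'0.png');print(n,ray(s,[[320,240]]))
E
```

```text
time_s 0.0
joints [ 1.206  0.334  0.04   1.466 -0.013  1.343 -0.058]
dq [ 0.     0.     0.001  0.001 -0.    -0.003  0.002]
joint_torque [ 1.0000e-03 -6.5854e+01  1.3660e+00 -4.0555e+01  1.7000e-02  1.3000e-02
 -0.0000e+00]
ee_pos [ 170.604 -626.731  230.406]
eef_rot [-2.495e+00  1.907e+00  2.000e-03]
ft_force [-0.129  0.571  0.377]
wrist_torque [-0.003  0.047 -0.024]
width 85.48
scene (array([1410.98696485,  240.03821617,  844.94972666]), array([[-0.72093744, -0.20360612, -0.66243213]]))
top (array([ 468.90742733,   14.92432309, 1441.14592659]), array([[ 0.05724886, -0.01361783, -0.99831235]]))
wrist (array([ 243.68518544, -607.30406614,  373.17425619]), array([[-0.28037837, -0.05976704, -0.95820058]]))
```

View pics/scene0.png

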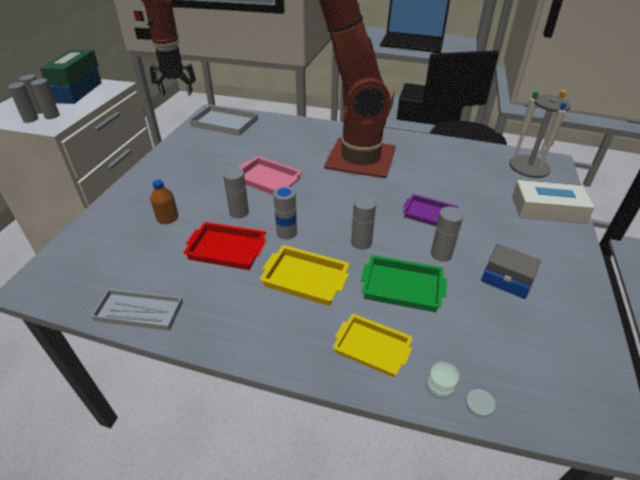

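View pics/top0.png

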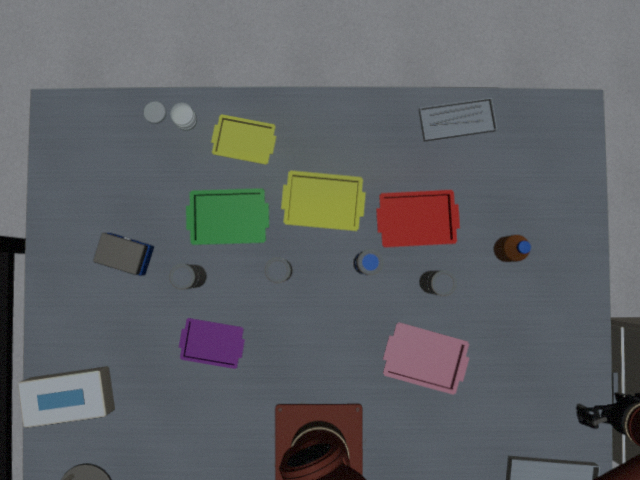

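View pics/wrist0.png

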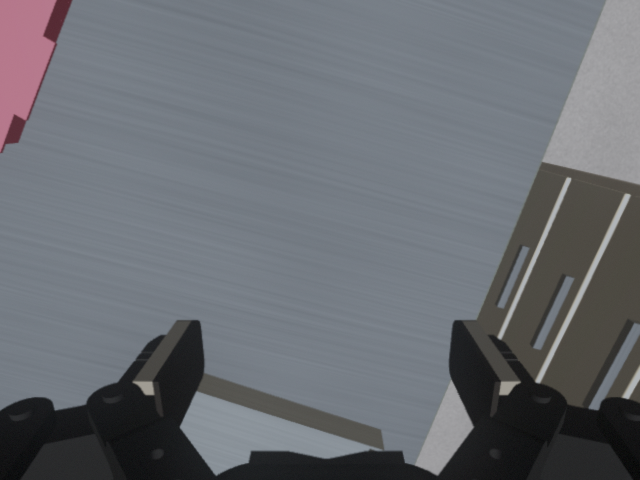

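```bash
cat > m.py <<'E'
from h import *
def objs(s,f=None):
    C=cloud(s);hsv=cv2.cvtColor(s['image'],cv2.COLOR_RGB2HSV);H,S,V=[hsv[...,i].astype(int) for i in range(3)]
    for n,m in dict(red=((H<8)|(H>173))&(S>180)&(V>120),yellow=(abs(H-27)<8)&(S>150),green=(abs(H-65)<20)&(S>130)).items():
        m=m&(C[...,0]>350)&(abs(C[...,1])<600)
        cs,_=cv2.findContours(m.astype(np.uint8),cv2.RETR_EXTERNAL,cv2.CHAIN_APPROX_NONE)
        for c in cs:
            if cv2.contourArea(c)<900: continue
            # body rectangle: opening removes lugs
            k=np.zeros(m.shape,np.uint8);cv2.drawContours(k,[c],-1,1,-1)
            P=C[k>0];
            w=plane(s,c.reshape(-1,2),28)[:,:2].astype(np.float32)
            print(n,'px',c.reshape(-1,2).mean(0).round(),cv2.contourArea(c),'rect',np.round(cv2.minAreaRect(w)[0],1),np.round(cv2.minAreaRect(w)[1],1),round(cv2.minAreaRect(w)[2],1),'zq',np.percentile(P[:,2],[5,50,95]).round())
    t=((C[...,2]>60)&(C[...,2]<170)&(C[...,0]>400)&(abs(C[...,1])<600)&(s['depth']>0)).astype(np.uint8)
    n,l,st,ce=cv2.connectedComponentsWithStats(t)
    for i in range(1,n):
        if st[i,4]<60: continue
        P=C[l==i]; zt=np.percentile(P[:,2],90)
        T=(l==i)&(C[...,2]>zt-6)
        cs,_=cv2.findContours(T.astype(np.uint8),0,cv2.CHAIN_APPROX_NONE);c=max(cs,key=len)
        w=plane(s,c.reshape(-1,2),zt)[:,:2].astype(np.float32)
        print('obj px',ce[i].round(),'ztop',zt.round(),'circ',np.round(cv2.minEnclosingCircle(w)[0],1),round(cv2.minEnclosingCircle(w)[1],1),'mean',C[T].mean(0).round(1))
E
python3 - <<'E'
from m import *
s=snap('top');objs(s)
E
```

```text
red px [424. 213.] 3231.0 rect [ 607.7 -264. ] [138.1 213.9] 3.1 zq [-1.  4. 32.]
yellow px [327. 210.] 1325.0 rect [628.4 -11.8] [207.6  84.5] 84.6 zq [-1.  5. 32.]
green px [229. 217.] 3563.0 rect [613.5 241.8] [139.5 212.7] 1.7 zq [-1.  5. 32.]
obj px [119. 253.] ztop 83.0 circ [514.1 509.2] 68.4 mean [514.1 511.   80.4]
obj px [515. 248.] ztop 135.0 circ [ 527.1 -505.1] 16.3 mean [ 527.4 -505.9  134.5]
obj px [368. 261.] ztop 152.0 circ [ 491.4 -121.8] 30.8 mean [ 492.1 -122.4  149.2]
obj px [277. 269.] ztop 152.0 circ [472.2 101.2] 30.8 mean [472.6 101.  148.9]
obj px [185. 276.] ztop 151.0 circ [456.3 329.4] 31.6 mean [456.5 330.6 148.7]
obj px [440. 282.] ztop 151.0 circ [ 439.8 -300. ] 31.2 mean [ 439.5 -300.3  148.7]
```

Run:
```python
from m import *
s=snap('top')
img=s['image'];C=cloud(s)
hsv=cv2.cvtColor(img,cv2.COLOR_RGB2HSV);H,S=hsv[...,0].astype(int),hsv[...,1].astype(int)
print(hsv[201,323],hsv[139,243],hsv[217,229],hsv[213,424])
for n,m in dict(red=((H<8)|(H>173))&(S>180),yellow=(abs(H-29)<8)&(S>120),green=(abs(H-65)<20)&(S>130)).items():
    cs,_=cv2.findContours(m[:300].astype(np.uint8),0,cv2.CHAIN_APPROX_NONE)
    for c in cs:
        if cv2.contourArea(c)<900: continue
        k=np.zeros(m.shape,np.uint8);cv2.drawContours(k,[c],-1,1,-1)
        k=cv2.morphologyEx(k,cv2.MORPH_OPEN,np.ones((45,45) if 0 else (35,35),np.uint8))
        P=C[k>0]; f=(abs(P[:,2]-4)<6)
        c2,_=cv2.findContours(k,0,cv2.CHAIN_APPROX_NONE)
        if not c2: continue
        w=plane(s,c.reshape(-1,2),30)[:,:2].astype(np.float32)
        w2=plane(s,c2[0].reshape(-1,2),30)[:,:2].astype(np.float32)
        for r in (cv2.minAreaRect(w),cv2.minAreaRect(w2)): print(n,cv2.contourArea(c),np.round(r[0],1),np.round(r[1],1),round(r[2],1))
cv2.imwrite('pics/crop1.png',cv2.resize(cv2.cvtColor(img[105:300,150:480],cv2.COLOR_RGB2BGR),None,fx=2.4,fy=2.4,interpolation=cv2.INTER_CUBIC))
```

```text
[ 32 148 153] [ 33 143 148] [ 65 135 125] [  1 186 141]
red 3634.0 [ 608.1 -263.8] [138.4 211.9] 2.7
red 3634.0 [ 607. -267.] [187.3 125.2] 90.0
yellow 3993.0 [655.1 -12.5] [216.7 141.6] 84.5
yellow 3993.0 [654.7 -12.3] [201.5 141.1] 89.6
yellow 2252.5 [820.3 199.7] [164.3 108.5] 79.1
yellow 2252.5 [819.8 198. ] [123.7  97.5] 89.9
green 3477.0 [613.  241.5] [139.1 212.1] 1.5
green 3477.0 [611.1 258.7] [157.4 127.4] 89.9
```

View pics/crop1.png

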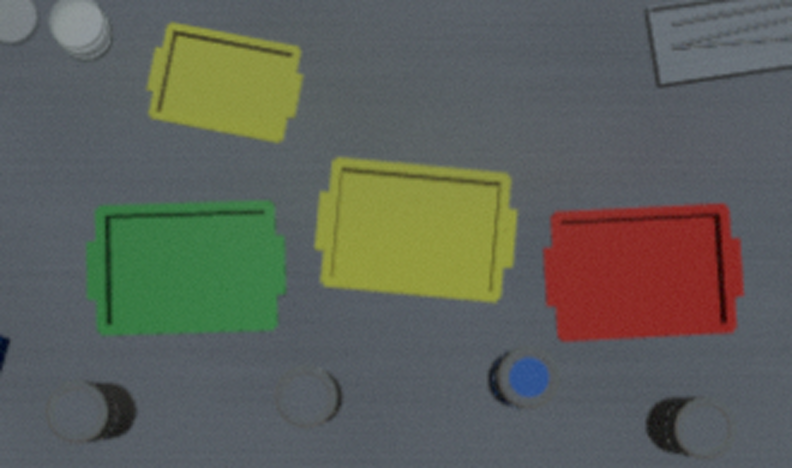

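Emit:
{"api": "carry_out", "payload": {
  "deltas": [
    [1,[0.0245,0.0297,0],[0,0,0.119]],
    [1,[0.0245,0.0297,0],[0,0,0.119]],
    [1,[0.0245,0.0297,0],[0,0,0.119]],
    [1,[0.0245,0.0297,0],[0,0,0.119]],
    [1,[0.0245,0.0297,0],[0,0,0.119]],
    [1,[0.0245,0.0297,0],[0,0,0.119]],
    [1,[0.0245,0.0297,0],[0,0,0.119]],
    [1,[0.0245,0.0297,0],[0,0,0.119]],
    [1,[0.0245,0.0297,0],[0,0,0.119]],
    [1,[0.0245,0.0297,0],[0,0,0.119]],
    [1,[0.0244,0.0297,0],[0,0,0.115]],
    [1,[0,0,0],[0,0,0]],
    [1,[0,0,0],[0,0,0]]
  ],
  "grip_force": 50
}}

```text
time_s: 1.88
ee_pos: [439.7, -300.9, 231.2]
eef_rot: [3.141, -0.002, -0.001]
ft_force: [-0.2, -0.2, 0.5]
width: 85.2
```

Run:
```python
from m import *
o=ctrl.get_obs()
R=cv2.Rodrigues(np.array(o['eef_rot'],float))[0];print(o['ee_pos'],R.round(3),o['joints'],o['ft_force'])
s=snap('wrist','w1.png');objs(s)
```

```text
[ 439.7202855  -300.89415075  231.1803748 ] [[ 1.    -0.001 -0.   ]
 [-0.001 -1.    -0.   ]
 [-0.     0.    -1.   ]] [ 0.85310321  0.118014   -0.36356527  1.73359776  0.04388327  1.29822612
  0.47893544] [-0.22592301 -0.15223455  0.48210733]
red px [535. 148.] 45293.5 rect [ 608.3 -264.8] [144.8 219.4] 2.8 zq [ 3.  5. 31.]
obj px [402.   1.] ztop 67.0 circ [ 488.9 -155. ] 9.1 mean [ 489.6 -155.    64.2]
obj px [324. 244.] ztop 150.0 circ [ 438.2 -300.5] 30.9 mean [ 438.2 -300.2  148.6]
obj px [424. 437.] ztop 104.0 circ [ 521.2 -487. ] 19.4 mean [ 522.3 -488.5  103.5]
```

View pics/w1.png

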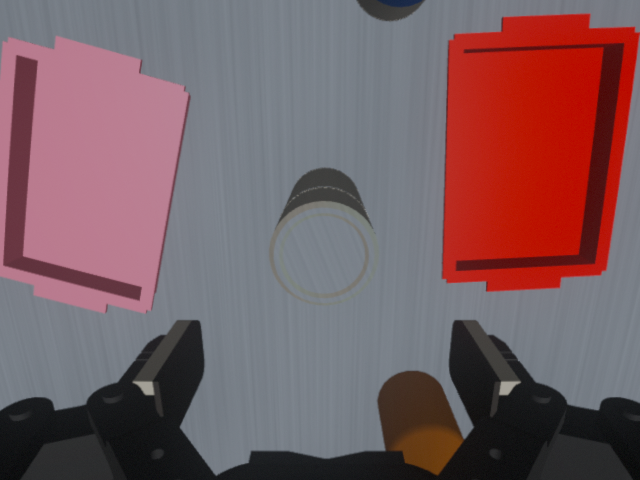

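Emit:
{"api": "carry_out", "payload": {
  "deltas": [
    [1,[-0.0015,0,-0.033],[0,0,0]],
    [1,[0,0,-0.035],[0,0,0]],
    [1,[0,0,-0.035],[0,0,0]],
    [1,[0,0,-0.03],[0,0,0]],
    [1,[0,0,0],[0,0,0]],
    [1,[0,0,0],[0,0,0]],
    [-1,[0,0,0],[0,0,0]],
    [-1,[0,0,0],[0,0,0]],
    [-1,[0,0,0],[0,0,0]],
    [-1,[0,0,0],[0,0,0]],
    [-1,[0,0,0],[0,0,0]],
    [-1,[0,0,0],[0,0,0]]
  ],
  "grip_force": 50
}}

```text
time_s: 3.42
ee_pos: [439.1, -301.1, 99.9]
eef_rot: [3.14, -0.001, 0.002]
ft_force: [-1.1, 0.4, 6.2]
width: 61.1
```

Emit:
{"api": "carry_out", "payload": {
  "deltas": [
    [-1,[0,0,0.008],[0,0,0]],
    [-1,[0,0,0.012],[0,0,0]],
    [-1,[0,0,0.02],[0,0,0]],
    [-1,[0,0,0.02],[0,0,0]],
    [-1,[0,0,0],[0,0,0]],
    [-1,[0,0,0],[0,0,0]],
    [-1,[0,0,0],[0,0,0]],
    [-1,[0,0,0],[0,0,0]]
  ]
}}

```text
time_s: 4.42
ee_pos: [438.3, -300.2, 157.6]
eef_rot: [-3.141, 0.0, 0.001]
ft_force: [0.4, -0.8, -3.0]
width: 61.3
```

Run:
```python
from h import *
f=[]
for i in range(6):
    f.append(ctrl.get_obs()['ft_force']); ctrl.snapshot('wrist')
print(np.round(f,2))
```

```text
[[ 0.39 -0.77 -2.96]
 [ 0.34  0.38 -2.57]
 [ 0.81 -0.84 -1.82]
 [ 0.44 -0.26 -2.6 ]
 [-0.41  0.54 -2.02]
 [ 0.26 -0.01 -2.19]]
```

Emit:
{"api": "carry_out", "payload": {
  "deltas": [
    [-1,[0.02,0,0],[0,0,0]],
    [-1,[0.035,0,0],[0,0,0]],
    [-1,[0.042,-0.002,0],[0,0,0]],
    [-1,[0.04,-0.002,0],[0,0,0]],
    [-1,[0.025,0,0],[0,0,0]],
    [-1,[0.01,0,-0.01],[0,0,0]],
    [-1,[0,0,-0.018],[0,0,0]],
    [-1,[0,0,-0.012],[0,0,0]],
    [-1,[0,0,-0.006],[0,0,0]],
    [-1,[0,0,-0.003],[0,0,0]],
    [-1,[0,0,-0.001],[0,0,0]],
    [-1,[0,0,0],[0,0,0]]
  ]
}}

```text
time_s: 6.22
ee_pos: [610.8, -304.6, 108.8]
eef_rot: [3.141, -0.0, 0.001]
ft_force: [-0.0, 0.0, -2.0]
width: 61.1
```

Run:
```python
from m import *
o=ctrl.get_obs();print(o['ee_pos'],o['ft_force'],o['time_s'])
snap('scene','s2.png')
s=ctrl.snapshot('scene');cv2.imwrite('pics/s2.png',cv2.resize(cv2.cvtColor(s['image'][130:330,120:440],cv2.COLOR_RGB2BGR),None,fx=2.4,fy=2.4))
```

```text
[ 610.80651029 -304.580156    108.79681011] [-0.04108661  0.0047658  -2.03731359] 6.225
```

View pics/s2.png

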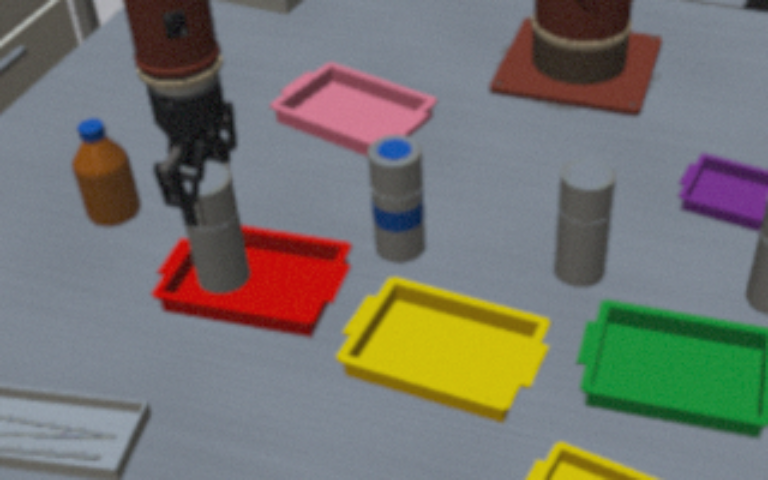

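Can hangs over the red tray's left half (crop ~220,280), inside the walls. Lower until the force shows contact.

Emit:
{"api": "carry_out", "payload": {
  "deltas": [
    [-1,[0,0,-0.003],[0,0,0]],
    [-1,[0,0,-0.001],[0,0,0]],
    [-1,[0,0,-0.001],[0,0,0]],
    [-1,[0,0,0],[0,0,0]]
  ]
}}

```text
time_s: 6.82
ee_pos: [610.5, -304.5, 104.0]
eef_rot: [3.141, -0.0, -0.0]
ft_force: [-2.6, 1.4, 5.1]
width: 61.2
```

Emit:
{"api": "carry_out", "payload": {
  "deltas": [
    [1,[0,0,0],[0,0,0]],
    [1,[0,0,0],[0,0,0]],
    [1,[0,0,0],[0,0,0]],
    [1,[0,0,0.015],[0,0,0]],
    [1,[0,0,0.03],[0,0,0]],
    [1,[0,0,0.04],[0,0,0]],
    [1,[0,0,0.041],[0,0,0]],
    [1,[-0.01,0.025,0],[0,0,0]],
    [1,[-0.014,0.042,0],[0,0,0]],
    [1,[-0.016,0.048,0],[0,0,0]],
    [1,[-0.016,0.048,0],[0,0,0]],
    [1,[-0.016,0.048,0],[0,0,0]],
    [1,[-0.016,0.048,0],[0,0,0]],
    [1,[-0.016,0.048,0],[0,0,0]],
    [1,[-0.016,0.048,0],[0,0,0]],
    [1,[-0.014,0.034,0],[0,0,0]],
    [1,[-0.004,0.016,0],[0,0,0]],
    [1,[0,0,0],[0,0,0]],
    [1,[0,0,0],[0,0,0]]
  ]
}}

```text
time_s: 9.2
ee_pos: [473.3, 98.9, 229.4]
eef_rot: [3.141, -0.003, 0.0]
ft_force: [0.4, 0.0, -0.2]
width: 85.4
```

Run:
```python
from m import *
o=ctrl.get_obs();print(o['ee_pos'],o['ft_force'],o['joints'],o['time_s'])
s=snap('wrist','w3.png');objs(s); print('--'); objs(snap('top','t3.png'))
```

```text
[473.29400298  98.94467863 229.3885892 ] [ 0.36688504  0.04432759 -0.16339003] [ 0.36039813  0.03137574 -0.66300594  1.83022863  0.02038999  1.28668929
 -0.3101293 ] 9.2
yellow px [517. 322.] 24897.0 rect [654.4 -14. ] [220.  147.5] 84.5 zq [ 3.  5. 31.]
green px [510.  80.] 30022.0 rect [614.8 192.7] [145.8 123.3] 0.8 zq [ 3.  5. 31.]
obj px [322. 241.] ztop 150.0 circ [470.6 101.2] 30.8 mean [470.6 101.6 148.6]
obj px [343. 442.] ztop 87.0 circ [485.  -96.4] 19.5 mean [484.5 -95.2  85.7]
--
red px [419. 220.] 2318.5 rect [ 602.  -263.9] [125.4 213.8] 2.7 zq [-1.  4. 31.]
yellow px [324. 212.] 1132.0 rect [617.6 -11.2] [209.2  71.8] 90.0 zq [-1.  5. 32.]
green px [228. 214.] 3212.5 rect [611.3 241.8] [212.5 138.2] 89.9 zq [-1.  5. 32.]
obj px [441. 214.] ztop 155.0 circ [ 608.  -303.3] 31.6 mean [ 608.9 -304.2  152.6]
obj px [119. 253.] ztop 83.0 circ [512.9 510.5] 66.9 mean [514.4 511.3  80.5]
obj px [515. 248.] ztop 135.0 circ [ 527.2 -505.4] 16.0 mean [ 527.2 -505.5  134.8]
obj px [368. 261.] ztop 152.0 circ [ 491.4 -121.9] 30.8 mean [ 491.6 -122.8  149.2]
obj px [185. 276.] ztop 151.0 circ [456.1 329.5] 31.5 mean [456.7 330.4 148.6]
```

View pics/w3.png

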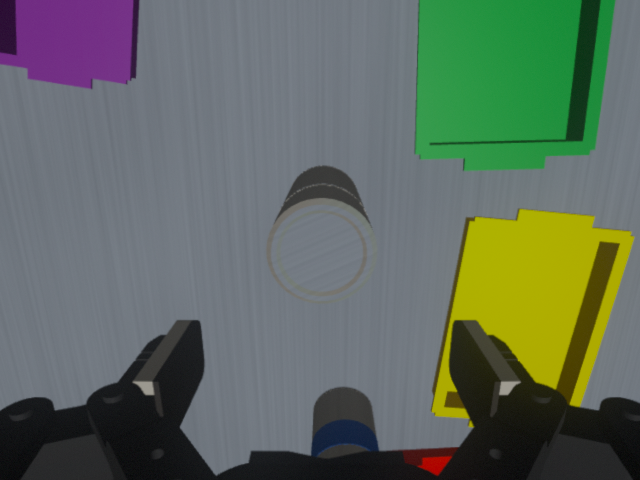

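View pics/t3.png

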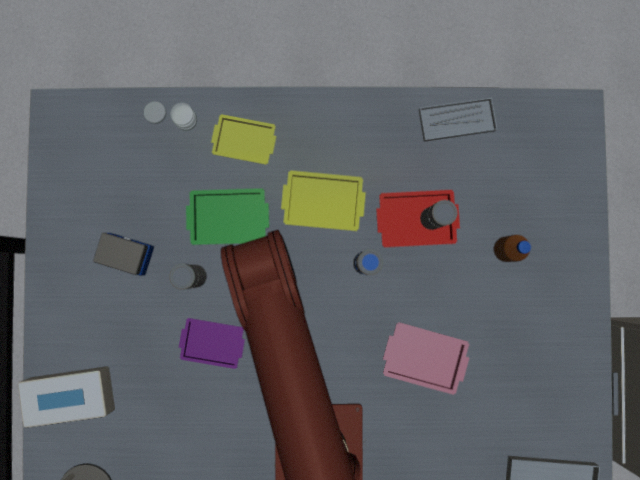

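Emit:
{"api": "carry_out", "payload": {
  "deltas": [
    [1,[-0.0025,0.002,-0.033],[0,0,0]],
    [1,[0,0,-0.035],[0,0,0]],
    [1,[0,0,-0.035],[0,0,0]],
    [1,[0,0,-0.028],[0,0,0]],
    [1,[0,0,0],[0,0,0]],
    [1,[0,0,0],[0,0,0]],
    [-1,[0,0,0],[0,0,0]],
    [-1,[0,0,0],[0,0,0]],
    [-1,[0,0,0],[0,0,0]],
    [-1,[0,0,0],[0,0,0]],
    [-1,[0,0,0],[0,0,0]],
    [-1,[0,0,0.003],[0,0,0]]
  ],
  "grip_force": 50
}}

```text
time_s: 10.8
ee_pos: [469.8, 102.4, 101.4]
eef_rot: [3.141, -0.0, -0.001]
ft_force: [-1.0, -0.5, -6.3]
width: 60.6
```

Emit:
{"api": "carry_out", "payload": {
  "deltas": [
    [-1,[0,0,0.007],[0,0,0]],
    [-1,[0,0,0.01],[0,0,0]],
    [-1,[0,0,0.02],[0,0,0]],
    [-1,[0,0,0.02],[0,0,0]],
    [-1,[0,0,0],[0,0,0]],
    [-1,[0,0,0],[0,0,0]],
    [-1,[0,0,0],[0,0,0]],
    [-1,[0,0,0],[0,0,0]]
  ]
}}

```text
time_s: 11.8
ee_pos: [469.7, 102.5, 157.7]
eef_rot: [-3.142, -0.0, 0.002]
ft_force: [0.6, -0.6, -6.9]
width: 61.1
```

Run:
```python
from h import *
f=[]
for i in range(6):
    f.append(ctrl.get_obs()['ft_force']); ctrl.snapshot('wrist')
print(np.round(f,2),np.mean(f,0),ctrl.get_obs()['ee_pos'])
```

```text
[[ 0.56 -0.61 -6.91]
 [ 0.2   0.65 -6.22]
 [-0.39  0.32 -6.14]
 [ 0.51  0.05 -7.02]
 [-0.17 -0.56 -6.81]
 [-0.13  1.16 -7.  ]] [ 0.09762814  0.170877   -6.68492545] [470.10793722 102.54902295 158.2456886 ]
```

Emit:
{"api": "carry_out", "payload": {
  "deltas": [
    [-1,[0.014,0.0095,0],[0,0,0]],
    [-1,[0.03,0.02,0],[0,0,0]],
    [-1,[0.035,0.024,0],[0,0,0]],
    [-1,[0.035,0.024,0],[0,0,0]],
    [-1,[0.02,0.014,0],[0,0,0]],
    [-1,[0.01,0.006,-0.01],[0,0,0]],
    [-1,[0,0,-0.018],[0,0,0]],
    [-1,[0,0,-0.012],[0,0,0]],
    [-1,[0,0,-0.006],[0,0,0]],
    [-1,[0,0,-0.003],[0,0,0]],
    [-1,[0,0,-0.001],[0,0,0]],
    [-1,[0,0,0],[0,0,0]]
  ]
}}

```text
time_s: 13.6
ee_pos: [614.3, 200.1, 108.8]
eef_rot: [-3.141, 0.0, -0.001]
ft_force: [-0.2, 0.1, -6.2]
width: 61.4
```

Run:
```python
from m import *
o=ctrl.get_obs();print(o['ee_pos'],o['ft_force'],o['time_s'])
s=ctrl.snapshot('scene');cv2.imwrite('pics/s4.png',cv2.resize(cv2.cvtColor(s['image'][130:330,230:550],cv2.COLOR_RGB2BGR),None,fx=2.4,fy=2.4))
```

```text
[614.33879479 200.07262143 108.77015633] [-0.1501488   0.13594008 -6.19459829] 13.6
```

View pics/s4.png

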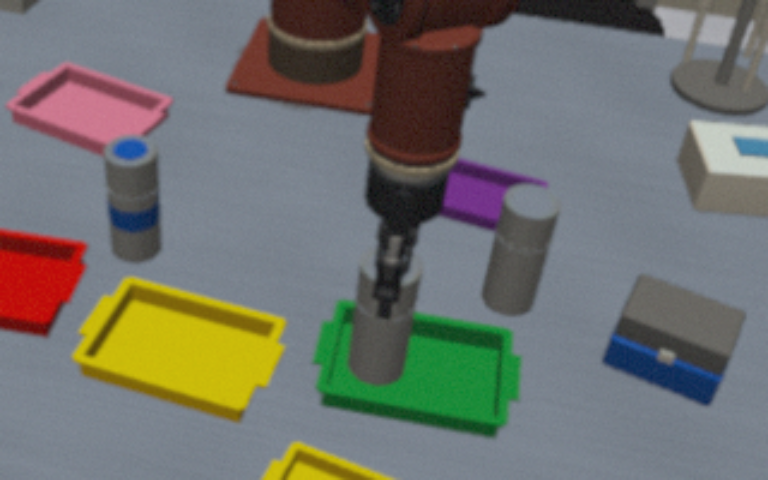

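The can (crop ~378,370) is inside the left part of the green tray. Lower it.

Emit:
{"api": "carry_out", "payload": {
  "deltas": [
    [-1,[0,0,-0.003],[0,0,0]],
    [-1,[0,0,-0.001],[0,0,0]],
    [-1,[0,0,-0.001],[0,0,0]],
    [-1,[0,0,0],[0,0,0]]
  ]
}}

```text
time_s: 14.15
ee_pos: [614.1, 200.1, 103.9]
eef_rot: [3.141, 0.0, 0.0]
ft_force: [-3.0, -0.4, 2.9]
width: 61.0
```

Emit:
{"api": "carry_out", "payload": {
  "deltas": [
    [1,[0,0,0],[0,0,0]],
    [1,[0,0,0],[0,0,0]],
    [1,[0,0,0],[0,0,0]],
    [1,[0,0,0.015],[0,0,0]],
    [1,[0,0,0.03],[0,0,0]],
    [1,[0,0,0.04],[0,0,0]],
    [1,[0,0,0.041],[0,0,0]],
    [1,[-0.019,0.016,0],[0,0,0]],
    [1,[-0.035,0.028,0],[0,0,0]],
    [1,[-0.035,0.028,0],[0,0,0]],
    [1,[-0.035,0.028,0],[0,0,0]],
    [1,[-0.025,0.02,0],[0,0,0]],
    [1,[-0.01,0.01,0],[0,0,0]],
    [1,[0,0,0],[0,0,0]],
    [1,[0,0,0],[0,0,0]]
  ]
}}

```text
time_s: 16.02
ee_pos: [456.3, 328.9, 229.1]
eef_rot: [3.141, -0.003, -0.0]
ft_force: [0.7, -0.6, -0.9]
width: 85.4
```

Run:
```python
from m import *
o=ctrl.get_obs();print(o['ee_pos'],o['ft_force'],o['joints'],o['time_s'])
s=snap('wrist','w5.png');objs(s); print('--'); objs(snap('top','t5.png'))
```

```text
[456.34498908 328.86092812 229.08781311] [ 0.69542735 -0.59467949 -0.93201709] [-0.02333019  0.24147987 -0.78979998  1.65236389  0.17645529  1.32167563
 -0.84436643] 16.025
green px [493. 294.] 25378.5 rect [613.5 240.1] [145.  219.2] 1.6 zq [ 3.  5. 31.]
obj px [405.  19.] ztop 81.0 circ [500.8 468.5] 41.3 mean [507.  461.4  79.7]
obj px [324. 240.] ztop 150.0 circ [455.2 332. ] 30.9 mean [455.1 332.3 148.6]
obj px [547. 370.] ztop 141.0 circ [621.3 225.1] 16.0 mean [619.7 227.  142.3]
--
red px [420. 220.] 2335.5 rect [ 602.4 -264.1] [126.  213.2] 2.8 zq [-1.  5. 31.]
yellow px [324. 213.] 1042.0 rect [617.7 -12.9] [ 74.3 206.7] 0.8 zq [-1.  5. 32.]
green px [228. 218.] 2485.0 rect [611.3 241.8] [212.5 138.2] 89.9 zq [-1.  6. 32.]
obj px [238. 213.] ztop 155.0 circ [612.2 198.5] 30.9 mean [612.8 199.  152.9]
obj px [441. 214.] ztop 155.0 circ [ 608.8 -303.5] 31.1 mean [ 609.  -304.   152.7]
obj px [120. 244.] ztop 82.0 circ [538.  484.9] 41.7 mean [538.9 510.   79.6]
obj px [515. 248.] ztop 134.0 circ [ 528.7 -504.8] 16.5 mean [ 527.6 -505.4  134.1]
obj px [368. 261.] ztop 152.0 circ [ 491.4 -121.9] 30.7 mean [ 491.6 -122.4  149.3]
obj px [187. 276.] ztop 151.0 circ [456.4 329.5] 31.0 mean [456.6 326.1 148.7]
```

View pics/w5.png

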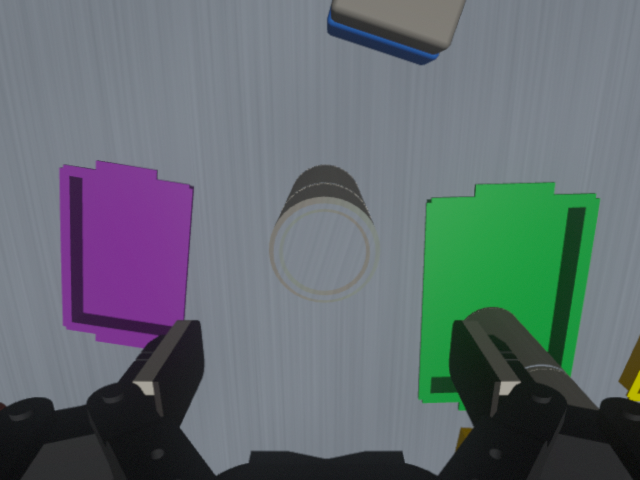

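Emit:
{"api": "carry_out", "payload": {
  "deltas": [
    [1,[-0.001,0.002,-0.033],[0,0,0]],
    [1,[0,0,-0.035],[0,0,0]],
    [1,[0,0,-0.035],[0,0,0]],
    [1,[0,0,-0.028],[0,0,0]],
    [1,[0,0,0],[0,0,0]],
    [1,[0,0,0],[0,0,0]],
    [-1,[0,0,0],[0,0,0]],
    [-1,[0,0,0],[0,0,0]],
    [-1,[0,0,0],[0,0,0]],
    [-1,[0,0,0],[0,0,0]],
    [-1,[0,0,0],[0,0,0]],
    [-1,[0,0,0.003],[0,0,0]]
  ],
  "grip_force": 50
}}

```text
time_s: 17.62
ee_pos: [454.0, 331.8, 101.5]
eef_rot: [3.141, -0.0, -0.0]
ft_force: [0.5, 0.0, -4.0]
width: 61.2
```

Emit:
{"api": "carry_out", "payload": {
  "deltas": [
    [-1,[0,0,0.007],[0,0,0]],
    [-1,[0,0,0.01],[0,0,0]],
    [-1,[0,0,0.02],[0,0,0]],
    [-1,[0,0,0.02],[0,0,0]],
    [-1,[0,0,0],[0,0,0]],
    [-1,[0,0,0],[0,0,0]],
    [-1,[0,0,0],[0,0,0]],
    [-1,[0,0,0],[0,0,0]]
  ]
}}

```text
time_s: 18.62
ee_pos: [453.9, 331.9, 157.7]
eef_rot: [3.141, 0.0, -0.001]
ft_force: [0.2, 0.1, -4.7]
width: 61.3
```

Run:
```python
from h import *
f=[]
for i in range(6):
    f.append(ctrl.get_obs()['ft_force']); ctrl.snapshot('wrist')
print(np.round(f,2),np.mean(f,0),ctrl.get_obs()['ee_pos'])
```

```text
[[ 0.24  0.1  -4.68]
 [-0.53  0.62 -5.21]
 [-0.07  0.49 -5.1 ]
 [-0.76  0.82 -3.84]
 [ 0.63 -0.12 -4.82]
 [-0.15  0.05 -5.15]] [-0.1069503   0.3266482  -4.80020202] [454.0674871  332.06821083 158.22135311]
```

Emit:
{"api": "carry_out", "payload": {
  "deltas": [
    [-1,[0,-0.015,0.005],[0,0,0]],
    [-1,[0,-0.03,0.005],[0,0,0]],
    [-1,[0,-0.04,0],[0,0,0]],
    [-1,[0,-0.045,0],[0,0,0]],
    [-1,[0,-0.045,0],[0,0,0]],
    [-1,[0.01,-0.04,0],[0,0,0]],
    [-1,[0.025,-0.035,0],[0,0,0]],
    [-1,[0.035,-0.03,0],[0,0,0]],
    [-1,[0.04,-0.025,0],[0,0,0]],
    [-1,[0.04,-0.019,0],[0,0,0]],
    [-1,[0.03,-0.012,0],[0,0,0]],
    [-1,[0.015,-0.006,0],[0,0,0]],
    [-1,[0.005,-0.002,0],[0,0,0]],
    [-1,[0,0,-0.01],[0,0,0]],
    [-1,[0,0,-0.02],[0,0,0]],
    [-1,[0,0,-0.018],[0,0,0]],
    [-1,[0,0,-0.008],[0,0,0]],
    [-1,[0,0,-0.003],[0,0,0]],
    [-1,[0,0,-0.001],[0,0,0]],
    [-1,[0,0,0],[0,0,0]]
  ]
}}

```text
time_s: 21.42
ee_pos: [654.5, -11.9, 108.8]
eef_rot: [-3.142, 0.0, -0.001]
ft_force: [-0.1, -0.3, -4.5]
width: 61.0
```

Run:
```python
from m import *
o=ctrl.get_obs();print(o['ee_pos'],o['ft_force'],o['time_s'])
s=ctrl.snapshot('scene');cv2.imwrite('pics/s6.png',cv2.resize(cv2.cvtColor(s['image'][130:330,170:490],cv2.COLOR_RGB2BGR),None,fx=2.4,fy=2.4))
```

```text
[654.45416596 -11.88580279 108.8250759 ] [-0.08931732 -0.27704723 -4.46675363] 21.425
```

View pics/s6.png

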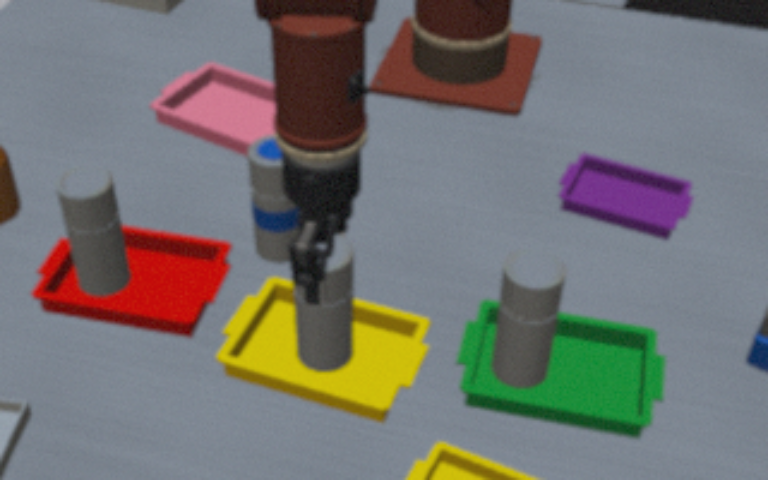

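The can (crop ~325,355) hangs over the middle of the large yellow tray; the other two stand upright in red and green.

Emit:
{"api": "carry_out", "payload": {
  "deltas": [
    [-1,[0,0,-0.003],[0,0,0]],
    [-1,[0,0,-0.001],[0,0,0]],
    [-1,[0,0,-0.001],[0,0,0]],
    [-1,[0,0,0],[0,0,0]]
  ]
}}

```text
time_s: 21.98
ee_pos: [654.1, -12.0, 103.9]
eef_rot: [3.141, -0.0, 0.0]
ft_force: [-3.3, -1.0, 2.8]
width: 61.0
```

Emit:
{"api": "carry_out", "payload": {
  "deltas": [
    [1,[0,0,0],[0,0,0]],
    [1,[0,0,0],[0,0,0]],
    [1,[0,0,0],[0,0,0]],
    [1,[0,0,0.015],[0,0,0]],
    [1,[0,0,0.03],[0,0,0]],
    [1,[0,0,0.04],[0,0,0]],
    [1,[0,0,0.05],[0,0,0]],
    [1,[-0.03,0.015,0.02],[0,0,0]],
    [1,[-0.04,0.03,0],[0,0,0]],
    [1,[-0.04,0.03,0],[0,0,0]],
    [1,[-0.03,0.02,0],[0,0,0]],
    [1,[-0.01,0.01,0],[0,0,0]],
    [1,[0,0,0],[0,0,0]],
    [1,[0,0,0],[0,0,0]]
  ]
}}

```text
time_s: 23.72
ee_pos: [505.1, 92.0, 258.4]
eef_rot: [-3.142, 0.002, -0.0]
ft_force: [1.0, -0.2, -0.3]
width: 85.7
```

Run:
```python
from m import *
o=ctrl.get_obs();print(o['ee_pos'],o['ft_force'],o['time_s'])
objs(snap('top','t7.png')); snap('scene','s7.png')
```

```text
[505.07743972  92.04366151 258.43760626] [ 0.96531576 -0.20743399 -0.34416767] 23.725
red px [418. 219.] 2299.5 rect [ 602.  -264.3] [126.6 212.8] 2.6 zq [-1.  4. 32.]
green px [211. 211.] 1695.0 rect [612.7 283.1] [129.9 140.8] 89.9 zq [-1.  6. 33.]
obj px [324. 196.] ztop 155.0 circ [653.4 -12.4] 30.4 mean [653.9 -12.2 152.8]
obj px [238. 211.] ztop 155.0 circ [612.4 198.5] 30.7 mean [613.4 198.8 152.7]
obj px [441. 214.] ztop 155.0 circ [ 608.7 -303.5] 31.2 mean [ 609.3 -304.2  152.7]
obj px [119. 253.] ztop 83.0 circ [514.5 510.2] 67.6 mean [514.3 511.2  80.3]
obj px [515. 248.] ztop 134.0 circ [ 527.8 -505.4] 16.0 mean [ 527.1 -505.5  134.3]
obj px [368. 261.] ztop 152.0 circ [ 491.5 -122. ] 30.8 mean [ 491.8 -121.9  149.3]
```

View pics/s7.png

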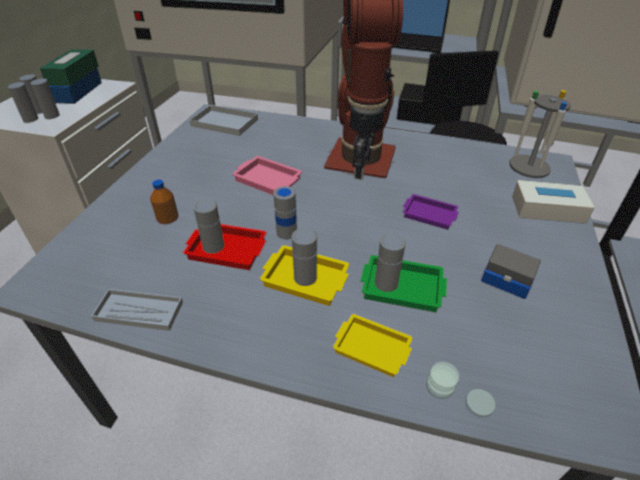

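View pics/t7.png

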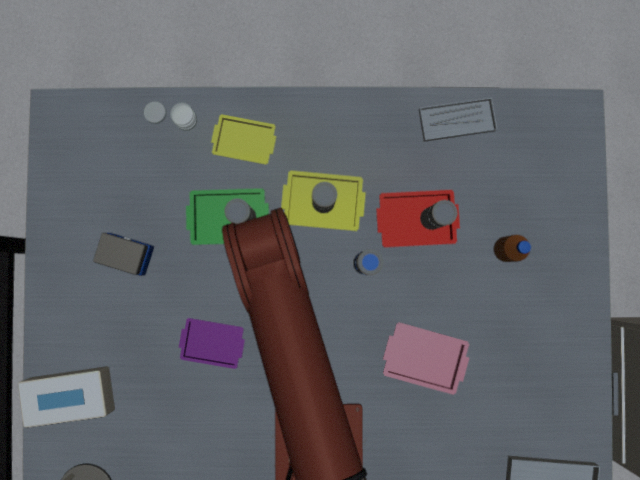

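Scene (210,228), (305,258), (390,263): the three cans stand upright inside the red, large yellow and green trays. The bystanders have not moved.

```bash
python3 -c "
from station import ctrl
print(ctrl.hand_in())"
```

```text
the job is handed in; nothing more can be done
None
```

I lifted and weighed the three plain canisters, stood each one in the tray its weight calls for, and handed the job in at about 24 s. No verdict is reported at hand-in.

| Canister, by start position (x, y in mm) | Weight felt | Contents | Tray | Offset from tray centre (mm) |
|---|---|---|---|---|
| (440, -300) | about 2.4 N | empty | red | about 40 in y |
| (472, 101) | about 6.7 N | full | green | about 42 in y |
| (456, 330) | about 4.8 N | half-full | yellow (the larger one) | about 1 |

- **Placing:** The last pictures show all three standing released and upright. Their tops are about 4 mm higher than they were on the bench, which matches the tray floor.
- **Bystanders:** The blue-banded canister, bottle and tip box measured within about 1 mm of where they started. One mid-run top view put the tip box off, because the arm partly hid it; the last view agrees with the first.
- **Accuracy:** The force reading scattered by about 0.5 N with a zero drift of up to about 0.9 N. The gaps between weight classes are about 2 N, so the sorting was clear. I did not measure tilt in degrees, only by eye and from the top height.

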